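# Release a snack tub and stop it on the ledge

### The job

Press down the orange key of the lane that holds the pink-lidded tub, so that the spring pops the tub out past the gate, and stop the tub with the other finger while its front is still on the level ledge, before it runs down the ramp. Do not lift or tip the tub, leave the purple tub, its key and the other things alone, and finish while holding: one finger keeping the key well down, the other against the tub, the tub standing still.

Things in the scene. Friction and masses are not known exactly. Their poses are not given: they have to be found in the camera images.
- dispenser: Two-lane tub dispenser, fixed, aluminium and grey, 340 x 272 mm. Origin on the table below the middle of the row of two orange keys; -x is the way tubs come out (roughly towards the robot), +y its left, z up. Lane centre lines at y = +97 mm (left) and -97 mm (right), 64 mm wide inside, floors 45 mm above the table; walls behind the gates reach 80 mm, rims beside the ledges 60 mm.
- key_left (a joint): travel of the left lane's key in m: 0 up, 0.014 fully down; spring return, about 7 to 9 N fully down. It sinks the lane's gate, a bar across the lane at dispenser x = 38 to 44 mm, 8 mm above the lane floor at 0 and level with it at 0.008. If the key is let go, the gate rises under the tub
- key_left_top (a point): centre of the top face of the left orange key, 44 mm (dispenser x) by 48 mm (y), at dispenser x = 0, y = +35 mm; 80 mm above the table when up, 66 mm when down; moves with the key
- ledge_left (a point): point on the left lane's floor beside the key: dispenser x = 0, y = +97 mm, z = 45 mm; 62 mm sideways from the key's centre. A fingertip here, lower than the tub's top, blocks the tub. The level ledge runs from the gate to x = -35 mm, then a steep ramp goes down to the table at x = -110 mm
- key_right (a joint): travel of the right lane's key in m: 0 up, 0.014 fully down; spring return, about 7 to 9 N fully down. It sinks the lane's gate, a bar across the lane at dispenser x = 38 to 44 mm, 8 mm above the lane floor at 0 and level with it at 0.008. If the key is let go, the gate rises under the tub
- key_right_top (a point): centre of the top face of the right orange key, 44 mm (dispenser x) by 48 mm (y), at dispenser x = 0, y = -35 mm; 80 mm above the table when up, 66 mm when down; moves with the key
- ledge_right (a point): point on the right lane's floor beside the key: dispenser x = 0, y = -97 mm, z = 45 mm; 62 mm sideways from the key's centre. A fingertip here, lower than the tub's top, blocks the tub. The level ledge runs from the gate to x = -35 mm, then a steep ramp goes down to the table at x = -110 mm
- pink_tub: Snack tub with a pink lid, the one wanted; 60 x 60 x 45 mm tall, about 120 g, waiting behind the gate of either lane, top 90 mm above the table, front face at dispenser x = 45 mm. Origin: centre of its underside; axes as the dispenser's. A spring pusher behind it (about 3 N) drives it to dispenser -x at 15 to 40 mm/s once the gate is down
- purple_tub: Snack tub with a purple lid, left in its lane; 60 x 60 x 45 mm tall, about 120 g, waiting behind the gate of either lane, top 90 mm above the table, front face at dispenser x = 45 mm. Origin: centre of its underside; axes as the dispenser's. A spring pusher behind it (about 3 N) drives it to dispenser -x at 15 to 40 mm/s once the gate is down
- tin: Bystander: orange-banded food tin, 70 mm across, 75 mm tall, standing between the two ramps in front of the keys; origin at the centre of its underside
- clear_cup: Bystander: clear tumbler, 68 mm across, 95 mm tall, beside the dispenser's left lane; origin at the centre of its underside
- jar: Bystander: small jar with red cap, 64 mm across, 90 mm tall, beside the dispenser's right lane; origin at the centre of its underside
- spoon: Bystander: steel spoon 160 mm long, lying near the dispenser's front right corner; origin mid-length, handle towards its -x
- blue_mug: Bystander: blue mug, 76 mm across, 90 mm tall, to the robot's left; origin at the centre of its underside
- drink_bottle: Bystander: white drink bottle with red cap, 68 mm across, 190 mm tall, to the robot's right; origin at the centre of its underside
- wipes_pack: Bystander: white pack of wipes, 110 x 190 x 55 mm, to the robot's right; origin at the centre of its underside
Things that resemble listed ones, but are neither listed nor needed, are in the scene too. What is shaped like the purple_tub but turquoise is not meant.

How it is judged:
On the way, in this order (a step that is already met when the one before it is completed fails the run):
1. the key of the pink tub's lane is pressed down (more than 9 mm) (((y of pink_tub in the frame of dispenser above 0 m and value of joint key_left above 0.009 m) or (y of pink_tub in the frame of dispenser below 0 m and value of joint key_right above 0.009 m))), for 0.1 s.
2. the pink tub has popped out over the gate and is stopped on the ledge by a finger while the key is down (((y of pink_tub in the frame of dispenser above 0 m and value of joint key_left above 0.009 m) or (y of pink_tub in the frame of dispenser below 0 m and value of joint key_right above 0.009 m)) and x of pink_tub in the frame of dispenser between -0.006 and 0.067 m and linear speed of pink_tub below 0.01 m/s and contact force between the fingers and pink_tub above 0.1 N), for 0.3 s.
At the end, for the whole second after the job is handed in: The fingers hold the pink tub's key over 9 mm down (over 0.5 N) and touch the pink tub (over 0.1 N), which stands upright and still on the lane floor, popped out 8 mm or more, its front not past the ledge's edge; the purple tub is behind its gate, its key up (((y of pink_tub in the frame of dispenser above 0 m and (value of joint key_left above 0.009 m and contact force between the fingers and key_left above 0.5 N and value of joint key_right below 0.007 m)) or (y of pink_tub in the frame of dispenser below 0 m and (value of joint key_right above 0.009 m and contact force between the fingers and key_right above 0.5 N and value of joint key_left below 0.007 m))) and x of pink_tub in the frame of dispenser between -0.006 and 0.067 m and linear speed of pink_tub below 0.01 m/s and contact force between the fingers and pink_tub above 0.1 N and angle between pink_tub's own z axis and vertical below 0.1 rad and z of pink_tub in the frame of dispenser between 0.04 and 0.05 m and x of purple_tub in the frame of dispenser above 0.06 m); the arm keeps its last pose, push and grip.
It fails at once if the pink tub runs past the ledge (its front goes over the ramp) (x of pink_tub in the frame of dispenser below -0.012 m).
It fails at once if the pink tub is lifted or tipped (z of pink_tub in the frame of dispenser above 0.06 m or angle between pink_tub's own z axis and vertical above 0.25 rad).
It fails at once if the purple tub is let out, lifted or tipped (x of purple_tub in the frame of dispenser below 0.06 m or x of purple_tub in the frame of dispenser above 0.09 m or z of purple_tub in the frame of dispenser above 0.06 m or angle between purple_tub's own z axis and vertical above 0.25 rad).
It fails at once if the key of the purple tub's lane is pressed ((y of pink_tub in the frame of dispenser above 0 m and value of joint key_right above 0.007 m) or (y of pink_tub in the frame of dispenser below 0 m and value of joint key_left above 0.007 m)).
It fails at once if another thing on the table is knocked or moved (over 30 mm) (distance of any of tin, clear_cup, jar, spoon, blue_mug, drink_bottle, wipes_pack from where it was at the start of the episode above 0.03 m).
It also fails if it takes over 35 s, if anything falls off the work surface, if the arm or the gripper's body presses on something with over 40 N, if the wrist force passes 120 N, or if a joint passes its speed limit or range.

### The arm

A 6-joint arm with a two-finger parallel gripper is mounted at the origin on the work surface. World frame = base frame: x ahead of the robot, y to its left, z up, the work surface at z = 0. Lengths are in m, angles in rad, forces in N, time in s.
With the tool pointing down it reaches from about 0.35 to 0.975 m from the base axis. Payload 4.9 kg.
Tool frame: the origin (TCP) lies between the finger pads; the fingertips stand 14 mm ahead of it and the grasp point (between the pads) lies 5 mm behind it (manip.tcp_to_tips is the distance from the TCP to the fingertips, in m); z points along the fingers, y is the line along which they close (so a half turn about z gives the same grasp; the last joint's range is limited). The gripper opens to 85 mm and grips with 20 to 120 N. Pads are 22 mm wide; open, the fingers measure 114 mm over their backs; the gripper's body (76 mm by 85 mm) begins 54 mm behind the grasp point. The pads swing forward as they close: fully open they stand 13 mm farther back than shut.
Start: joints at [-1.417, 0.053, 1.613, -0, 1.476, -0.119], TCP at [0.168, -0.602, 0.245] pointing down, gripper open.
Joint ranges: [-3.01, 3.01], [-1.01, 2.22], [0.06, 2.58], [-1.02, 4.17], [0.09, 2.62], [-3.14, 3.14]. Speed limits (rad/s): [2.57, 2.57, 3.14, 3.14, 3.14, 3.14].

### API

Orientations are given as a unit quaternion [w, x, y, z].
In Python, from plant import manip gives the robot as it stands.
- The arm moves only by the tool servo_tool, never from a script. Its argument "moves" is a list that holds one entry, the list of rows, each a list of 7 numbers: the shift along the tool's x, y, z in mm, then the turn, a rotation vector about the tool's x, y, z in degrees, then the finger opening in mm, from 0 to 85.4. In form: [[[x, y, z, ax, ay, az, fingers], ...]]. A call has 1 to 12 rows; each row shifts and turns the commanded pose from where the row before left it, along the tool's axes as they then stand; what a row does not reach is not made up. A row lasts 1/8 s, in which the tool goes at most 62.5 mm and 10.7 degrees, less where a joint would pass 70% of its speed; a pose out of reach is approached as far as the arm can. A call with a gripper value outside its range is refused whole. The fingers move at their own pace and stop on an object; the grip force is fixed at half the most. Time passes only in rows, so rows that do not move let the fingers close. It gives the time, the measured TCP pose, the force, the opening and the grip force at its end, in the units of the state.
- manip.state(): the state, without advancing time (a new reading comes with each control period).
- manip.grab_frame(name): name is "side" or "top"; returns a dict with "image" (400x640x3 uint8, blue, green, red), "mtx" (3x3 intrinsics, pixels), "eye" and "rotation" of the camera in the world. Camera axes: x right, y down, z forward; pixel columns grow to the right and rows downward; lengths in m; the calibration is good to about 2 mm. A picture is of the moment at which its call begins. There is no depth.
- manip.job_done(): hands the job in; it is judged then, once.
The state is a dict: "time": time; "joint_pos": joint angles; "joint_vel": joint speeds; "joint_efforts": joint torques, N m; "tool_pos": TCP position; "tool_rot": TCP orientation; "contact_force": force on the tool from outside, world axes, zero at the start; "ft_torque": the same for the moment, N m; "gripper_width": opening from 0.0 (shut) to 1.0 (fully open); "grasp_force": force on a finger pad.
Only numpy, scipy, OpenCV 4.12 (cv2) and the standard library are available. Lean on these libraries where they do the work, as an engineer would, in place of code of your own. Each camera call takes 0.05 s, during which the arm holds its last target. There are 200 camera calls.

## Working session

There is one attempt and no reset: what is moved stays moved. The work goes in short steps, Python scripts to look and compute and a tool call to move; the robot and the scene stay as the last step left them, time stands still between calls to the robot, and variables do not carry over. Pictures are saved under pics/ and viewed, at most 10 in all, crops included, and the job is handed in when it is done.

Besides the shell and the picture viewer there is one more tool, called after "Call:" by a JSON object that holds its "method" and its "body". servo_tool: Moves the arm, as the interface text tells. Its arguments: {"type":"object","properties":{"moves":{"type":"array"}},"required":["moves"]}

```bash
mkdir -p pics; cat > h.py <<'E'
import numpy as np,cv2
from plant import manip
def grab(n):
    f=manip.grab_frame(n); return f
def ray(f,u,v,z):
    d=np.asarray(f["rotation"])@np.linalg.solve(f["mtx"],[u,v,1.]); e=np.asarray(f["eye"]); return e+d*(z-e[2])/d[2]
def proj(f,p):
    c=np.asarray(f["rotation"]).T@(np.asarray(p)-f["eye"]); q=f["mtx"]@c; return q[:2]/q[2]
E
python3 - <<'E'
from h import *
for n in("top","side"):
    f=grab(n); cv2.imwrite(f"pics/{n}0.png",f["image"]); print(n,f["eye"],np.round(f["rotation"],3).tolist())
    hsv=cv2.cvtColor(f["image"],cv2.COLOR_BGR2HSV)
    for nm,lo,hi in(("orange",(5,140,120),(20,255,255)),("pink",(150,60,120),(178,255,255)),("purple",(122,50,50),(149,255,255))):
        m=cv2.inRange(hsv,lo,hi); k,l,s,c=cv2.connectedComponentsWithStats(m)
        for i in range(1,k):
            if s[i,4]>60: print(nm,s[i].tolist(),c[i].round(1).tolist(),ray(f,*c[i],.08 if nm=="orange" else .09).round(3))
print(manip.state())
E
```

```text
top [ 0.33609391 -0.02756253  1.38485765] [-0.056, 0.711, -0.699, 0.056]Traceback (most recent call last):
  File "<stdin>", line 8, in <module>
  File "h.py", line 6, in ray
    d=np.asarray(f["rotation"])@np.linalg.solve(f["mtx"],[u,v,1.]); e=np.asarray(f["eye"]); return e+d*(z-e[2])/d[2]
      ~~~~~~~~~~~~~~~~~~~~~~~~~^~~~~~~~~~~~~~~~~~~~~~~~~~~~~~~~~~~
ValueError: matmul: Input operand 1 has a mismatch in its core dimension 0, with gufunc signature (n?,k),(k,m?)->(n?,m?) (size 3 is different from 4)
```

```bash
cat > h.py <<'E'
import numpy as np,cv2
from scipy.spatial.transform import Rotation as R
from plant import manip
def grab(n):
    f=manip.grab_frame(n); f["R"]=R.from_quat(f["rotation"],scalar_first=True).as_matrix(); return f
def ray(f,u,v,z):
    d=f["R"]@np.linalg.solve(f["mtx"],[u,v,1.]); e=np.asarray(f["eye"]); return e+d*(z-e[2])/d[2]
def proj(f,p):
    q=f["mtx"]@(f["R"].T@(np.asarray(p)-f["eye"])); return q[:2]/q[2]
E
python3 - <<'E'
from h import *
for n in("top","side"):
    f=grab(n); cv2.imwrite(f"pics/{n}0.png",f["image"]); print(n,f["eye"],np.round(f["R"],3).tolist())
    hsv=cv2.cvtColor(f["image"],cv2.COLOR_BGR2HSV)
    for nm,lo,hi in(("orange",(5,140,120),(20,255,255)),("pink",(150,60,120),(178,255,255)),("purple",(122,50,50),(149,255,255))):
        m=cv2.inRange(hsv,lo,hi); k,l,s,c=cv2.connectedComponentsWithStats(m)
        for i in range(1,k):
            if s[i,4]>60: print(nm,s[i].tolist(),c[i].round(1).tolist(),ray(f,*c[i],.08 if nm=="orange" else .09).round(3))
print(manip.state())
E
```

```text
top [ 0.33609391 -0.02756253  1.38485765] [[0.017, -0.987, 0.157], [-1.0, -0.017, 0.002], [0.001, -0.157, -0.988]]
orange [619, 68, 21, 11, 155] [628.7, 72.1] [ 1.001 -1.073  0.08 ]
orange [568, 86, 21, 17, 196] [575.1, 91.9] [ 0.926 -0.883  0.08 ]
orange [0, 174, 47, 68, 1107] [15.4, 207.2] [0.5   0.961 0.08 ]
orange [288, 188, 16, 16, 197] [295.8, 195.7] [0.553 0.054 0.08 ]
orange [309, 192, 16, 16, 197] [316.9, 199.6] [ 0.542 -0.014  0.08 ]
orange [22, 222, 15, 36, 145] [28.2, 237.5] [0.403 0.906 0.08 ]
orange [22, 223, 20, 59, 293] [32.1, 259.4] [0.334 0.885 0.08 ]
pink [134, 123, 47, 44, 1899] [157.1, 144.6] [0.714 0.515 0.09 ]
pink [180, 129, 6, 41, 99] [182.6, 149.0] [0.701 0.43  0.09 ]
pink [184, 133, 6, 40, 94] [187.0, 153.3] [0.687 0.415 0.09 ]
pink [330, 171, 21, 21, 337] [340.0, 180.6] [ 0.603 -0.088  0.09 ]
purple [90, 127, 50, 46, 1869] [113.5, 149.4] [0.696 0.657 0.09 ]
purple [238, 131, 17, 16, 157] [245.8, 138.9] [0.739 0.224 0.09 ]
purple [271, 159, 22, 22, 357] [281.3, 169.8] [0.636 0.103 0.09 ]
side [ 0.27713335 -1.30830923  0.96187567] [[0.981, -0.09, 0.17], [-0.
[... 718 characters left out ...]
nt_pos': array([-1.41701655e+00,  5.32342620e-02,  1.61397444e+00, -1.01990047e-05,
        1.47600102e+00, -1.18954917e-01]), 'joint_vel': array([-0.00208578, -0.00184242, -0.00332546,  0.00210902,  0.00111659,
        0.00047308]), 'joint_efforts': array([ 3.10822115e-04, -3.94243276e+01, -3.70720482e+01, -2.07682428e-04,
        4.64850702e-03, -1.43025704e-05]), 'tool_pos': array([ 0.16830733, -0.60143125,  0.24432989]), 'tool_rot': array([-8.08325248e-04,  9.90715984e-01,  1.35945526e-01, -1.91533121e-05]), 'contact_force': array([-0.46251919, -0.63271708, -0.11888152]), 'ft_torque': array([ 0.02580269, -0.00738265,  0.00342931]), 'grasp_force': 0.0, 'gripper_width': 1.0011072670308585}
```

View pics/top0.png

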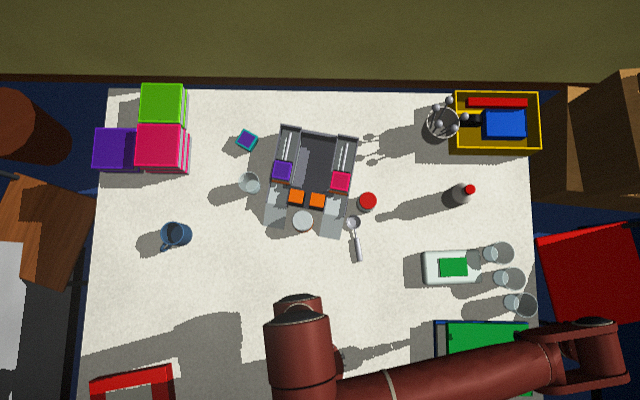

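View pics/side0.png

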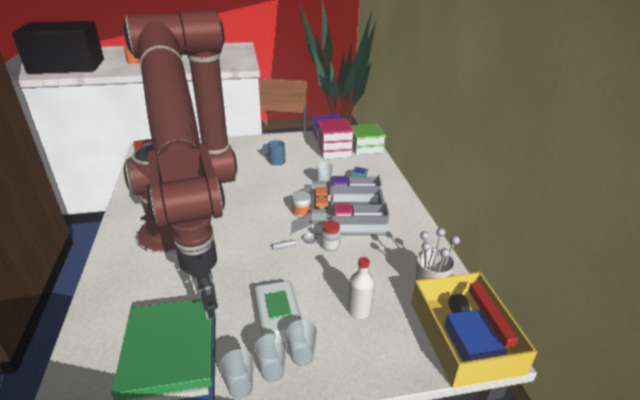

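The pink lid candidates are the tub in the right lane at top (340,181) and the box stack at top (157,145). The lane one fits: it is tub-sized, 194 mm from the purple lid at (281,170), and behind the keys. The turquoise look-alike is at (246,139). I'll confirm this in a crop and compute the moves.

```bash
cat >> h.py <<'E'
yaw=np.radians(-9.7); O=np.array([.546,.020]); c,s=np.cos(yaw),np.sin(yaw); D=np.array([[c,-s],[s,c]])
def goto(dx,dy,tipz):
    st=manip.state(); T=R.from_quat(st["tool_rot"],scalar_first=True)
    p=np.r_[O+D@[dx,dy],tipz+manip.tcp_to_tips]
    G=R.from_matrix(np.array([[c,s,0],[s,-c,0],[0,0,-1.]]))
    print("t",st["time"],"tcp",st["tool_pos"].round(4),"disp",((st["tool_pos"][:2]-O)@D).round(4),"target",p.round(4),"shift tool mm",(T.inv().apply(p-st["tool_pos"])*1e3).round(1),"rotvec deg",np.degrees((T.inv()*G).as_rotvec()).round(1),"world-down? F",st["contact_force"].round(2),"w",st["gripper_width"])
E
python3 - <<'E'
from h import *
i=cv2.imread("pics/top0.png")[110:260,220:400]; cv2.imwrite("pics/crop0.png",cv2.resize(i,None,fx=4,fy=4,interpolation=cv2.INTER_CUBIC))
print(manip.tcp_to_tips); goto(.008,-.066,.125)
E
```

```text
0.014
t 0.15 tcp [ 0.1683 -0.6014  0.2443] disp [-0.2676 -0.6762] target [ 0.5428 -0.0464  0.139 ] shift tool mm [ 510.1 -433.5  106.1] rotvec deg [-0.1  0.  25.3] world-down? F [-0.46 -0.63 -0.12] w 1.0011072670308585
```

View pics/crop0.png

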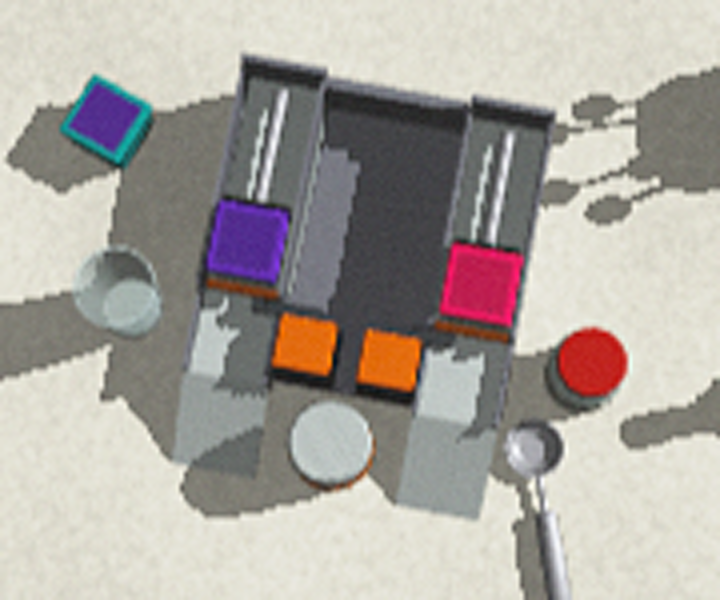

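The crop confirms it: the pink lid at crop (482,285) is in the right lane, behind its gate. The right key is at crop (390,360).

Call:
{"method": "servo_tool", "body": {"moves": [[[40, -34, 0, 0, 0, 0, 55], [40, -34, 0, 0, 0, 0, 55], [40, -34, 0, 0, 0, 0, 55], [40, -34, 0, 0, 0, 0, 55], [40, -34, 0, 0, 0, 0, 55], [40, -34, 0, 0, 0, 0, 55], [40, -34, 0, 0, 0, 0, 55], [40, -34, 0, 0, 0, 0, 55], [40, -34, 0, 0, 0, 0, 55], [40, -34, 0, 0, 0, 0, 55], [40, -34, 0, 0, 0, 0, 55], [40, -34, 0, 0, 0, 0, 55]]]}}

```text
time: 1.65
tool_pos: [0.5213, -0.078, 0.2451]
tool_rot: [0.0, 0.991, 0.136, -0.0]
contact_force: [0.1, -0.6, 0.1]
gripper_width: 0.643
grasp_force: 0.0
```

Call:
{"method": "servo_tool", "body": {"moves": [[[30, -25, 15, 0, 0, 0, 55], [0, 0, 15, 0, 0, 8.5, 55], [0, 0, 15, 0, 0, 8.5, 55], [0, 0, 15, 0, 0, 8.3, 55], [0, 0, 15, 0, 0, 0, 55], [0, 0, 0, 0, 0, 0, 55], [0, 0, 0, 0, 0, 0, 55]]]}}

```text
time: 2.52
tool_pos: [0.5431, -0.0476, 0.1708]
tool_rot: [0.0, 0.996, -0.084, 0.0]
contact_force: [0.0, -0.3, 0.1]
gripper_width: 0.643
grasp_force: 0.0
```

```bash
python3 - <<'E'
from h import *
goto(.008,-.066,.115)
f=grab("side"); a=cv2.resize(f["image"][120:270,260:420],(640,600),interpolation=cv2.INTER_CUBIC)
cv2.imwrite("pics/s1.png",a)
f=grab("top"); cv2.imwrite("pics/t1.png",cv2.resize(f["image"][120:270,230:390],(640,600),interpolation=cv2.INTER_CUBIC))
E
```

```text
t 2.525 tcp [ 0.5431 -0.0476  0.1708] disp [ 0.0085 -0.0671] target [ 0.5428 -0.0464  0.129 ] shift tool mm [-0.6 -1.1 41.8] rotvec deg [ 0.  -0.   0.1] world-down? F [ 0.04 -0.35  0.13] w 0.642933796627728
```

View pics/s1.png

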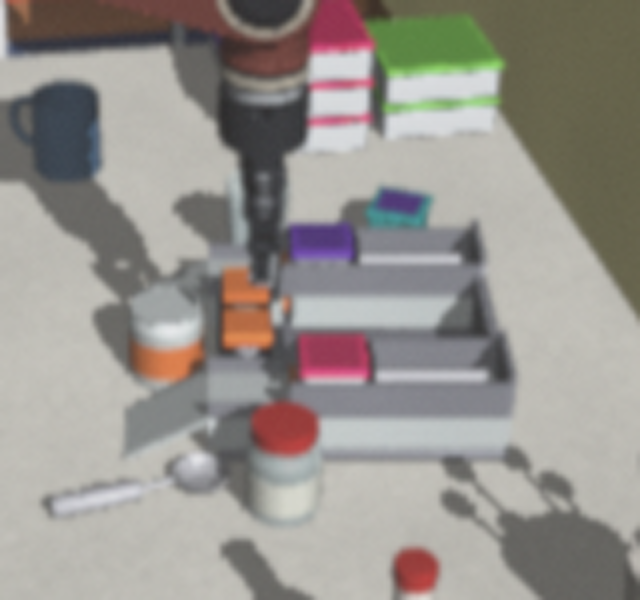

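View pics/t1.png

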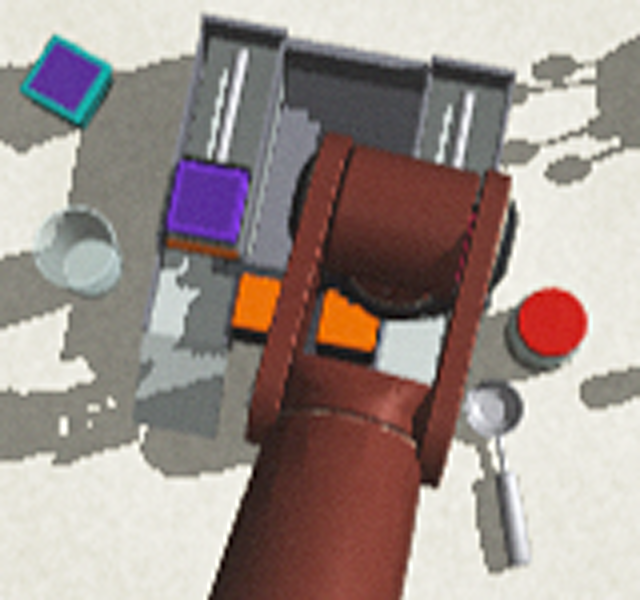

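The near fingertip is at side crop (262,280), just above the keys. In the top view the gripper is over the right key and ledge, as computed. Next I lower it and feel for the key.

Call:
{"method": "servo_tool", "body": {"moves": [[[0, -1, 20, 0, 0, 0, 55], [0, 0, 20, 0, 0, 0, 55], [0, 0, 16, 0, 0, 0, 55], [0, 0, 12, 0, 0, 0, 55], [0, 0, 4, 0, 0, 0, 55], [0, 0, 0, 0, 0, 0, 55], [0, 0, 0, 0, 0, 0, 55]]]}}

```text
time: 3.5
tool_pos: [0.5436, -0.0466, 0.0991]
tool_rot: [0.0, 0.996, -0.084, 0.001]
contact_force: [0.1, -0.4, 0.7]
gripper_width: 0.643
grasp_force: 0.0
```

```bash
python3 - <<'E'
from h import *
goto(.008,-.066,.066)
f=grab("side"); cv2.imwrite("pics/s2.png",cv2.resize(f["image"][160:240,290:390],(750,600),interpolation=cv2.INTER_CUBIC))
E
```

```text
t 3.5 tcp [ 0.5436 -0.0466  0.0991] disp [ 0.0089 -0.066 ] target [ 0.5428 -0.0464  0.08  ] shift tool mm [-0.9 -0.1 19.1] rotvec deg [ 0.  -0.1  0. ] world-down? F [ 0.07 -0.38  0.73] w 0.6431232906718621
```

View pics/s2.png

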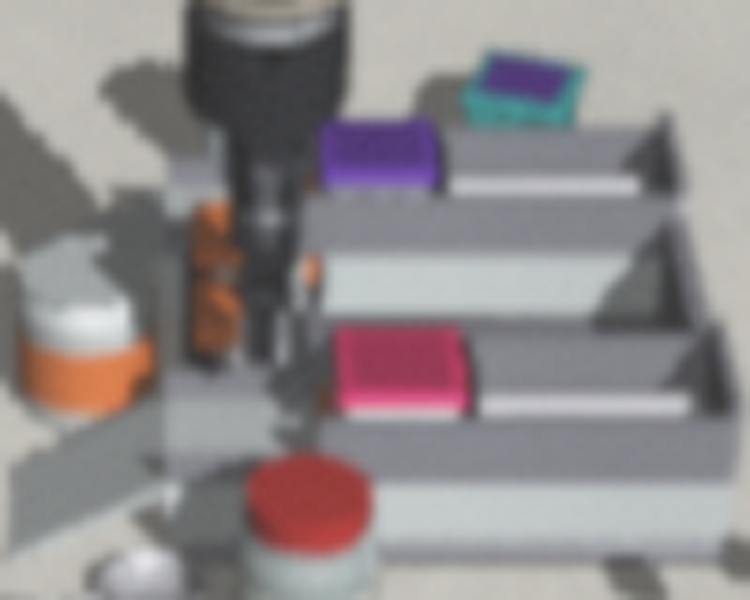

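The near fingertip at crop (262,355) is above the ledge, in front of the pink tub, and the other finger is over the right key. Now I press.

Call:
{"method": "servo_tool", "body": {"moves": [[[0, 0, 4, 0, 0, 0, 55], [0, 0, 4, 0, 0, 0, 55], [0, 0, 4, 0, 0, 0, 55], [0, 0, 3, 0, 0, 0, 55], [0, 0, 2, 0, 0, 0, 55], [0, 0, 0, 0, 0, 0, 55]]]}}

```text
time: 4.3
tool_pos: [0.5432, -0.0465, 0.0819]
tool_rot: [-0.0, 0.996, -0.084, 0.0]
contact_force: [-1.5, -0.1, 5.0]
gripper_width: 0.644
grasp_force: 2.5
```

Call:
{"method": "servo_tool", "body": {"moves": [[[0, 0, 2, 0, 0, 0, 55], [0, 0, 1, 0, 0, 0, 55], [0, 0, 0, 0, 0, 0, 55], [0, 0, 0, 0, 0, 0, 55]]]}}

```text
time: 4.8
tool_pos: [0.5432, -0.0465, 0.079]
tool_rot: [-0.0, 0.996, -0.084, -0.0]
contact_force: [-3.1, -0.2, 5.3]
gripper_width: 0.643
grasp_force: 2.8
```

```bash
python3 - <<'E'
from h import *
goto(.008,-.066,.066)
f=grab("side"); cv2.imwrite("pics/s3.png",cv2.resize(f["image"][160:240,290:390],(750,600),interpolation=cv2.INTER_CUBIC))
E
```

```text
t 4.8 tcp [ 0.5432 -0.0465  0.079 ] disp [ 0.0085 -0.066 ] target [ 0.5428 -0.0464  0.08  ] shift tool mm [-0.5 -0.  -1. ] rotvec deg [-0.  0.  0.] world-down? F [-3.14 -0.24  5.34] w 0.6429815408599351
```

View pics/s3.png

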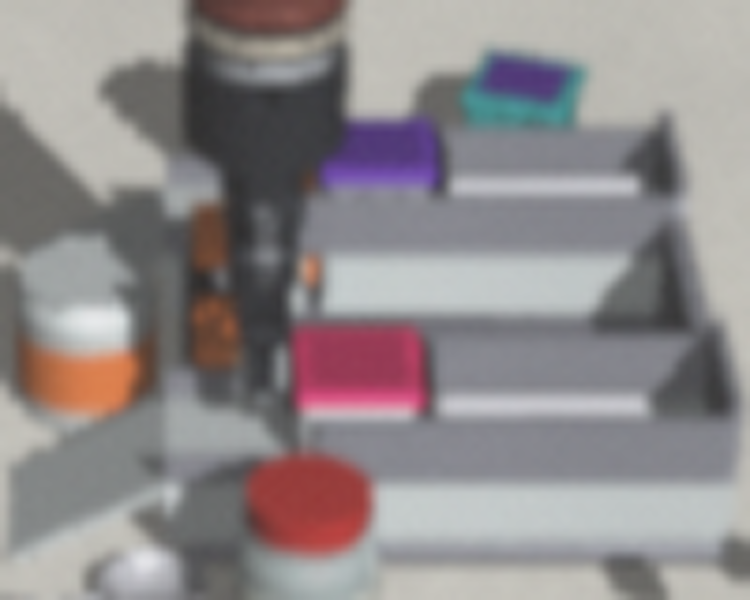

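The tub has popped about 22 mm (its front edge moved from crop x 335 to 295) and pushes the finger with 3 N. I'll press a little deeper for margin.

Call:
{"method": "servo_tool", "body": {"moves": [[[0, 0, 1, 0, 0, 0, 55], [0, 0, 1, 0, 0, 0, 55], [0, 0, 0, 0, 0, 0, 55], [0, 0, 0, 0, 0, 0, 55]]]}}

```text
time: 5.35
tool_pos: [0.5432, -0.0465, 0.0771]
tool_rot: [-0.0, 0.996, -0.084, -0.0]
contact_force: [-3.4, 0.5, 6.3]
gripper_width: 0.642
grasp_force: 4.0
```

Call:
{"method": "servo_tool", "body": {"moves": [[[0, 0, 1, 0, 0, 0, 55], [0, 0, 1, 0, 0, 0, 55], [0, 0, 0, 0, 0, 0, 55], [0, 0, 0, 0, 0, 0, 55]]]}}

```text
time: 5.85
tool_pos: [0.5432, -0.0465, 0.0759]
tool_rot: [-0.0, 0.996, -0.084, -0.0]
contact_force: [-6.2, 0.4, 11.5]
gripper_width: 0.646
grasp_force: 6.7
```

The force jumped, so the key is at its stop. I'll hold, then check the tub hasn't moved.

Call:
{"method": "servo_tool", "body": {"moves": [[[0, 0, 0, 0, 0, 0, 55], [0, 0, 0, 0, 0, 0, 55], [0, 0, 0, 0, 0, 0, 55], [0, 0, 0, 0, 0, 0, 55]]]}}

```text
time: 6.35
tool_pos: [0.5432, -0.0465, 0.0759]
tool_rot: [-0.0, 0.996, -0.084, -0.0]
contact_force: [-5.4, -0.0, 11.0]
gripper_width: 0.641
grasp_force: 6.7
```

```bash
python3 - <<'E'
from h import *
f=grab("side"); cv2.imwrite("pics/s4.png",cv2.resize(f["image"][160:240,290:390],(750,600),interpolation=cv2.INTER_CUBIC))
E
```

```text
(no output)
```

View pics/s4.png

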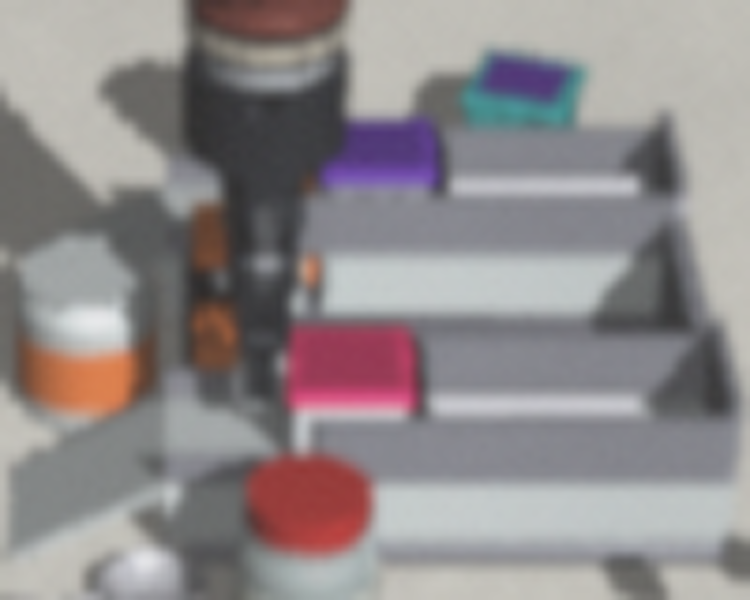

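The tub's front is at crop x 288, about 26 mm out. That matches finger contact at dispenser x ≈ 19 mm, and the forces are steady, so I'm handing in.

```bash
python3 -c "
from plant import manip
print(manip.job_done())"
```

```text
the job is handed in; nothing more can be done
None
```

I handed the job in with the right key held at its stop and the pink tub standing about 26 mm out on the ledge against the other finger; the purple tub, its key and the bystanders were left alone, and the hand-in gave no verdict.

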